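# Fetch the coupling from under the stock rack with the reacher

### The arm

A 6-joint arm with a two-finger parallel gripper is mounted at the origin on the work surface. World frame = base frame: x ahead of the robot, y to its left, z up, the work surface at z = 0. Lengths are in m, angles in degrees, forces in N, time in s.
With the tool pointing down it reaches from about 0.4 to 0.825 m from the base axis. Payload 7 kg.
Tool frame: the origin (TCP) lies midway between the tips of the shut fingers; the grasp point (between the pads) lies r.grasp_offset behind it (r.grasp_offset is the distance from the TCP to the grasp point, in m); z points along the fingers, y is the direction in which the jaws open and shut (so a half turn about z gives the same grasp; the last joint's range is limited). The gripper opens to 88 mm and grips with 3 to 60 N. Pads are 19 mm wide; open, the fingers measure 130 mm over their backs; the gripper's body (78 mm by 193 mm) begins 47 mm behind the grasp point.
Start: joints at [81.022, 20.546, 0.682, 0, -70.136, -16.507], TCP at [0.29, 0.609, 0.227] pointing down, gripper open.
Joint ranges: [-176.03, 176.03], [-82.01, 121.73], [-58.28, 71.71], [-173.87, 95.51], [-174.79, -0.11], [-173.66, 173.66]. Speed limits (degrees/s): [136.94, 136.94, 172.46, 180, 180, 180].

### API

Orientations are given as [roll, pitch, yaw] about the fixed x, y, z axes, in that order (R = Rz(yaw) Ry(pitch) Rx(roll)).
In Python, from plant import status, imaging, r gives the robot as it stands.
- The arm moves only by the tool apply_moves, never from a script. Its argument "moves" is a list of rows, each a list of 6 numbers: the shift along the tool's x, y, z in units of 200 mm (1.0 is 200 mm), then the turn, a rotation vector about the tool's x, y, z in units of 90 degrees (1.0 is 90 degrees). In form: [[tx, ty, tz, rx, ry, rz], ...]. A call has 1 to 12 rows; each row is the pose to reach, as a shift and turn from the pose measured when the call began, along the tool's axes at that moment; what a row does not reach only later rows make up. A row lasts 1/8 s, in which the tool goes at most 62.5 mm and 10.7 degrees, less where a joint would pass 70% of its speed; a pose out of reach is approached as far as the arm can. A call with a number of a shift or a turn outside -1 to 1 is refused whole. A call with a gripper value outside its range is refused whole. "hand" is the closure, from -1 (fully open) to 1 (shut), set as the call begins (left out, the last holds). The fingers move at their own pace and stop on an object; "grip_force" is the grip in N (left out, the last holds). Time passes only in rows, so rows that repeat a pose let the fingers close. It gives the time, the measured TCP pose, the force and the opening at its end, in the units of the state.
- status.get_state(): the state, without advancing time (a new reading comes with each control period).
- imaging.capture(name): name is "side" or "top" or "wrist"; returns (picture, depth): 384x512x3 uint8, blue, green, red; 384x512 float32, m along the optical axis (not along the pixel's ray), 0 where there is no reading.
- imaging.camera_info(name): a dict with "fx", "fy", "cx", "cy" (pixels), "T" (4x4, takes a point from camera to world coordinates). Camera axes: x right, y up, looking along -z (the intrinsics and any distortion apply to the point x, -y, -z); pixel columns grow to the right and rows downward; lengths in m; the calibration is good to about 2 mm. A picture is of the moment at which its call begins: read the wrist's pose just before it. camera_info takes no time and is no camera call; for the wrist camera it gives the pose at the moment of the call.
- r.close_job(): hands the job in, once; it reports no verdict.
The state is a dict: "time_s": time; "joints": joint angles; "qd": joint speeds; "joint_torque": joint torques, N m; "tcp_pos": TCP position; "eef_rot": TCP orientation; "contact_force": force on the tool from outside, world axes, zero at the start; "moment": the same for the moment, N m; "gripper_width": finger opening in m.
Only numpy, scipy, OpenCV 4.12 (cv2) and the standard library are available. Lean on these libraries where they do the work, as an engineer would, in place of code of your own. Each camera call takes 0.05 s, during which the arm holds its last target.

### The job

The straight pipe coupling has ended up under the low stock rack, between a tee and an elbow or beside them. Hold the reacher by handle and trigger with a light squeeze, slide its open jaws in around the coupling, squeeze the trigger fully, draw the coupling out in the shut jaws until it stands wholly clear of the rack, and let go. Touch the coupling only with the reacher, keep it upright, and leave tee and elbow where they stand.

Things in the scene. Friction and masses are not known exactly. Their poses are not given: they have to be found in the camera images.
- coupling_mid (a point): The wanted fitting: a straight white PVC coupling, a plain round tube with no side branch, standing on end on the bench under the rack; 40 mm in diameter, 44 mm tall, about 50 g. The point is its centre, 22 mm above the bench; z is the tube's axis.
- reacher: Pistol-grip reacher lying on its side, 0.2 kg. Its +x runs from handle to jaws, z up. Origin on the bench midway between the upright faces to squeeze: black handle's back at x=-31 mm (y +-32, z 0 to 52), grey trigger's front at x=+31 mm (y +-27, z 7 to 49): 62 mm over both, 40 when shut. Shaft (16 mm) at y=45, axis 26 mm up, out to the jaw head on the bench (x=251 to 285). Held, it slides easily.
- jaw_mid (a point): Middle between the reacher's two upright rubber jaw pads: x=340, y=45, z=24 mm in the reacher's frame, same axes. The coupling belongs here, within 15 mm along x. Pads 44 mm long, 9 to 39 mm above the bench, ending 25 mm ahead of this point; open, they stand 76 mm apart, 97 mm over their outsides. Both close evenly, meet the coupling at 16 mm of trigger travel, then grip through a spring.
- trigger (a joint): Trigger travel towards the handle, m: 0 released, jaws open; 0.022 at the stop, jaws shut, gripping the coupling with 4 to 5 N. A spring returns it: 5 N at first, about 18 N at the stop. Squeezed 4 to 6 mm, the tool is held and the jaws are still about 62 mm apart. Only the trigger moves, the handle is rigid: fingers closing evenly push the tool jaws-first by half the travel.
- rack: Low timber rack with a steel wire deck, fixed, three white pipes on it. Origin on the bench under its middle; 400 mm along x, 220 along y; Front edge, towards the reacher, at y=-110 mm in its frame. 24 mm square legs at x=+-188, y=+-98. Space below: 70 mm high, 350 wide, open in front. Coupling, tee and elbow stand under it in any order, 85 to 105 mm apart along x, at y=-30 to -50 mm.
- tee_mid (a point): Bystander: a white PVC tee standing on end under the rack, 36 mm in diameter, 56 mm tall, one side branch pointing away from the reacher, 36 mm from the axis. The point is on the upright axis, 28 mm above the bench. Leave alone.
- elbow_mid (a point): Bystander: a white PVC elbow standing on one end under the rack, 36 mm in diameter, about 51 mm tall, its other arm level and pointing away from the reacher, 40 mm from the upright axis. The point is on that axis, 28 mm above the bench. Leave alone.

How it is judged:
By the outcome, as a careful person would: the job done as asked, in the order asked, and still so for the second after the job is handed in, with the robot touching nothing.
It also fails if it takes over 42 s, if anything falls off the work surface, if the arm or the gripper's body presses on something with over 40 N, if the wrist force passes 120 N, or if a joint passes its speed limit or range.

## Working session

There is one attempt and no reset: what is moved stays moved. The work goes in short steps, Python scripts to look and compute and a tool call to move; the robot and the scene stay as the last step left them, time stands still between calls to the robot, and variables do not carry over. Pictures are saved under pics/ and viewed, and the job is handed in when it is done.

Besides the shell and the picture viewer there is one more tool, called after "Call:" by a JSON object that holds its "op" and its "data". apply_moves: Moves the arm, as the interface text tells. Its arguments: {"type":"object","properties":{"moves":{"type":"array","items":{"type":"array","items":{"type":"number"}}},"hand":{"type":"number"},"grip_force":{"type":"number"}},"required":["moves"]}

```bash
mkdir -p pics; ls; python3 - <<'E'
from plant import status, imaging, r
import cv2,numpy as np
s=status.get_state();print(s, r.grasp_offset)
for n in ["side","top","wrist"]:
    p,d=imaging.capture(n);cv2.imwrite(f"pics/{n}0.png",p);np.save(f"pics/{n}0.npy",d)
    print(n,imaging.camera_info(n))
E
```

```text
pics
{'time_s': 0.0, 'joints': array([ 8.10217441e+01,  2.05921525e+01,  6.32978185e-01, -2.24793518e-02,
       -7.01332432e+01, -1.65087435e+01]), 'qd': array([ 0.02439988, -0.01321707,  0.0063778 , -0.13148917,  0.01734818,
       -0.01095599]), 'joint_torque': array([-8.31979196e-05, -5.82719564e+01,  2.93053901e+01,  6.99709877e+00,
        7.01659505e-03, -1.52853718e-04]), 'tcp_pos': array([0.29023747, 0.60887553, 0.2256011 ]), 'eef_rot': array([ 1.79905387e+02, -6.00376705e-03, -2.54946508e+01]), 'contact_force': array([-0.32765207,  1.19398279,  0.05946804]), 'moment': array([0.00945489, 0.01066574, 0.00962057]), 'gripper_width': 0.08761402774693954} 0.0188
side {'fx': 481.98202547572953, 'fy': 481.98202547572953, 'cx': 258.9549508291317, 'cy': 195.95233954950604, 'T': array([[ 0.76097608,  0.40459782, -0.50716468,  0.09038435],
       [-0.64848563,  0.45080777, -0.61338304, -0.55989989],
       [-0.01953966,  0.79565883,  0.60542979,  0.58259928],
       [ 0.        ,  0.        ,  0.        ,  1.        ]])}
top {'fx': 360.1969410457222, 'fy': 360.1969410457222, 'cx': 255.56440870641993, 'cy': 193.07948745554054, 'T': array([[ 0.11861846,  0.96984422, -0.2129128 ,  0.39883382],
       [-0.99292693,  0.11695431, -0.0204403 , -0.03525611],
       [ 0.00507717,  0.21383145,  0.97685738,  0.79158902],
       [ 0.        ,  0.        ,  0.        ,  1.        ]])}
wrist {'fx': 286.30625945693566, 'fy': 286.30625945693566, 'cx': 257.1073487599037, 'cy': 192.39964341118838, 'T': array([[-4.30700134e-01,  8.69843619e-01,  2.40560748e-01,
         3.55536035e-01],
       [-9.02494994e-01, -4.15243051e-01, -1.14350313e-01,
         5.79201433e-01],
       [ 4.24289252e-04, -2.66355566e-01,  9.63874749e-01,
         3.83066433e-01],
       [ 0.00000000e+00,  0.00000000e+00,  0.00000000e+00,
         1.00000000e+00]])}
```

View pics/side0.png

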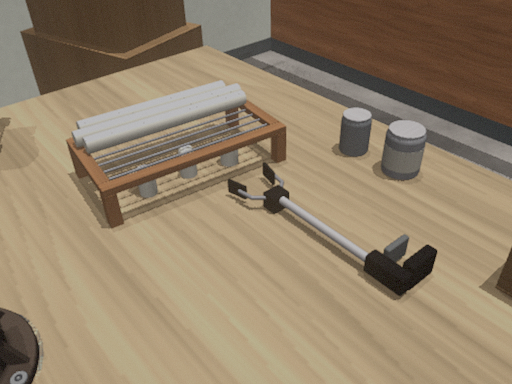

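View pics/top0.png

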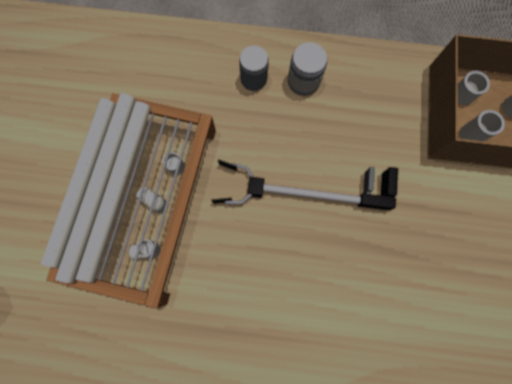

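View pics/wrist0.png

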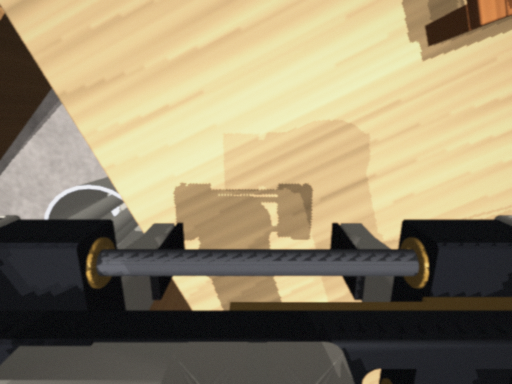

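```bash
python3 - <<'E'
import cv2,numpy as np
p=cv2.imread("pics/top0.png")
cv2.imwrite("pics/top_a.png",cv2.resize(p[85:310,40:225],None,fx=3.2,fy=2.66*1,interpolation=cv2.INTER_CUBIC) if 0 else cv2.resize(p[140:280,100:260],None,fx=4,fy=4,interpolation=cv2.INTER_CUBIC))
cv2.imwrite("pics/top_b.png",cv2.resize(p[150:220,200:400],None,fx=4,fy=4,interpolation=cv2.INTER_CUBIC))
p=cv2.imread("pics/side0.png")
cv2.imwrite("pics/side_a.png",cv2.resize(p[80:230,60:300],None,fx=3.3,fy=3.3,interpolation=cv2.INTER_CUBIC))
cv2.imwrite("pics/side_b.png",cv2.resize(p[150:300,220:450],None,fx=3.4,fy=3.4,interpolation=cv2.INTER_CUBIC))
E
```

```text
(no output)
```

View pics/top_a.png

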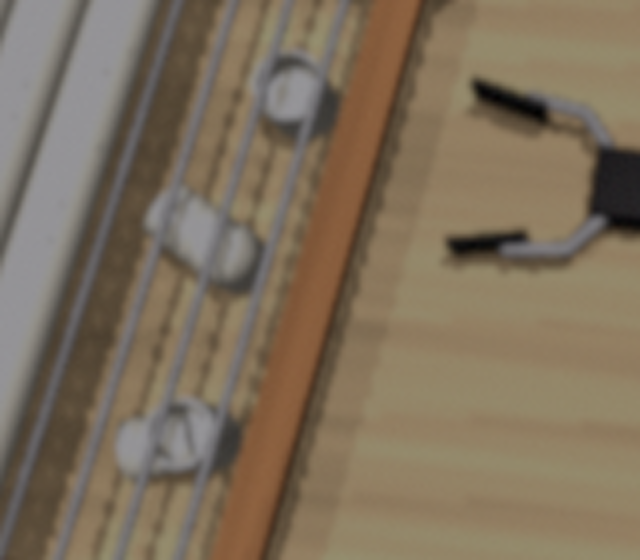

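View pics/top_b.png

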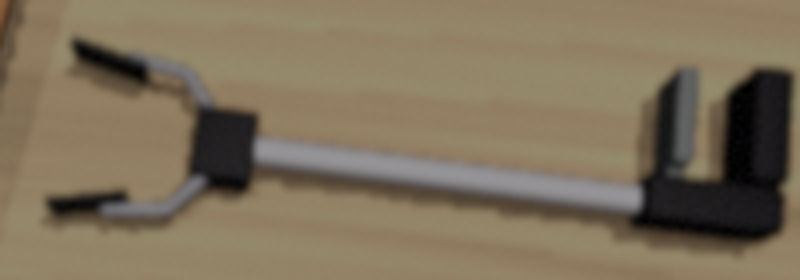

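View pics/side_a.png

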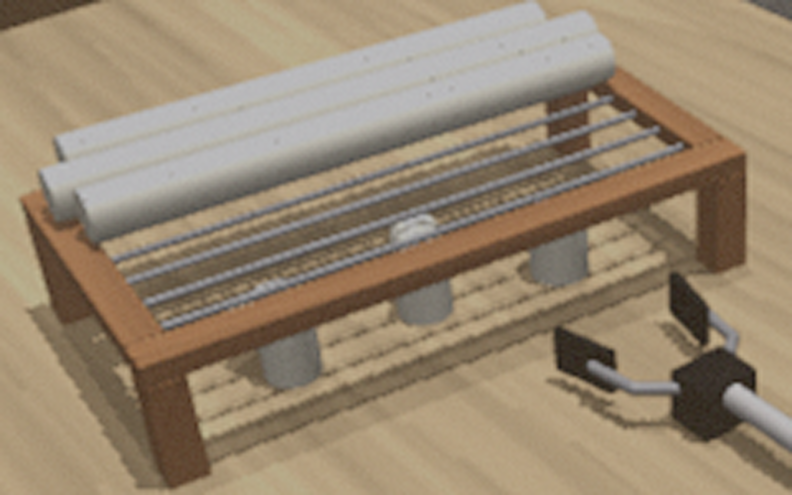

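View pics/side_b.png

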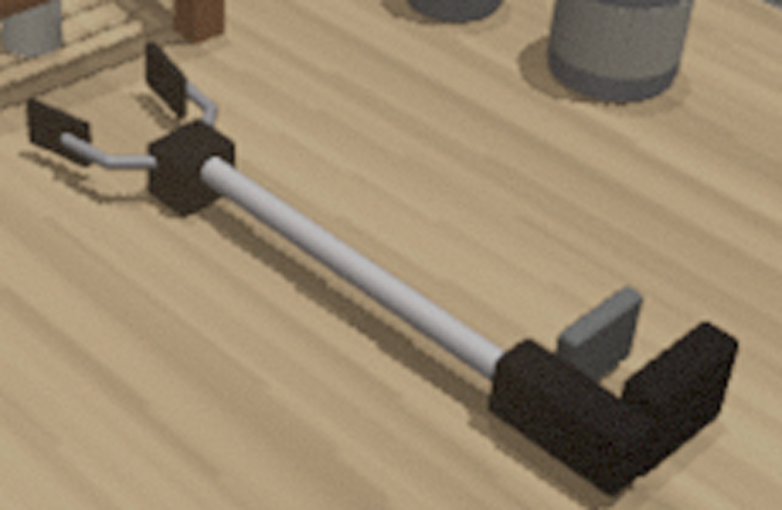

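```bash
cat > h.py <<'E'
import cv2,numpy as np
from plant import status, imaging, r
def cloud(d,ci):
    v,u=np.indices(d.shape)
    P=np.stack([(u-ci['cx'])/ci['fx']*d,-(v-ci['cy'])/ci['fy']*d,-d,np.ones_like(d)],-1)@ci['T'].T
    P=P[...,:3];P[d<=0]=np.nan;return P
def proj(X,ci):
    q=np.linalg.inv(ci['T'])@np.append(X,1);return ci['cx']+ci['fx']*q[0]/-q[2],ci['cy']+ci['fy']*q[1]/q[2]
E
python3 - <<'E'
from h import *
for n in ["top","side"]:
    d=np.load(f"pics/{n}0.npy");ci=imaging.camera_info(n);P=cloud(d,ci)
    img=cv2.imread(f"pics/{n}0.png")
    # height map visual
    z=np.nan_to_num(P[...,2]);cv2.imwrite(f"pics/{n}_z.png",cv2.resize(cv2.applyColorMap(np.clip(z*2000,0,255).astype(np.uint8),cv2.COLORMAP_JET),None,fx=1.5,fy=1.5,interpolation=cv2.INTER_NEAREST))
    pts={'top':dict(tab=(300,250),coup=(172,164),mid=(158,200),bot=(150,250),post=(175,189),rackfar=(210,120),racknear=(155,298),handle=(390,180),trig=(371,180),head=(256,187),shaft=(310,192),pad1=(228,165),pad2=(222,201)),
    'side':dict(tab=(200,300),l=(148,183),m=(188,168),r=(229,157),handle=(418,265),trig=(397,250))}[n]
    for k,(u,v) in pts.items(): print(n,k,P[v,u].round(4),np.nanmedian(P[v-1:v+2,u-1:u+2].reshape(-1,3),0).round(4))
E
```

```text
top tab [ 0.4569 -0.1295  0.0015] [ 4.569e-01 -1.295e-01 -1.000e-04]
top coup [0.6097 0.1729 0.0232] [0.6097 0.1729 0.0232]
top mid [0.5208 0.1808 0.0524] [0.521  0.1812 0.0502]
top bot [0.4174 0.1835 0.0358] [0.4174 0.1835 0.0358]
top post [0.5586 0.1621 0.0019] [0.5586 0.1621 0.0011]
top rackfar [0.6957 0.0925 0.0889] [0.6975 0.0928 0.087 ]
top racknear [0.3294 0.1429 0.0882] [0.3294 0.1429 0.087 ]
top handle [ 0.6223 -0.2997  0.0523] [ 0.6223 -0.2997  0.0523]
top trig [ 0.6178 -0.2599  0.0513] [ 0.6178 -0.2599  0.0506]
top head [ 0.577  -0.0188  0.0356] [ 0.577  -0.0188  0.0369]
top shaft [ 0.5805 -0.1357  0.0333] [ 0.5804 -0.1357  0.0337]
top pad1 [0.6178 0.0474 0.0389] [0.6178 0.0477 0.0389]
top pad2 [0.5376 0.0496 0.0368] [0.5379 0.0496 0.0362]
side tab [ 0.3359 -0.1125  0.0004] [ 0.3359 -0.1128  0.0009]
side l [0.4154 0.1745 0.0333] [0.4146 0.1731 0.034 ]
side m [0.5095 0.176  0.0255] [0.5096 0.1764 0.0255]
side r [0.6002 0.1544 0.0238] [0.6002 0.1544 0.0233]
side handle [ 0.6021 -0.3153  0.0522] [ 0.6023 -0.3144  0.051 ]
side trig [ 0.6208 -0.2656  0.0362] [ 0.6208 -0.2656  0.0362]
```

View pics/top_z.png

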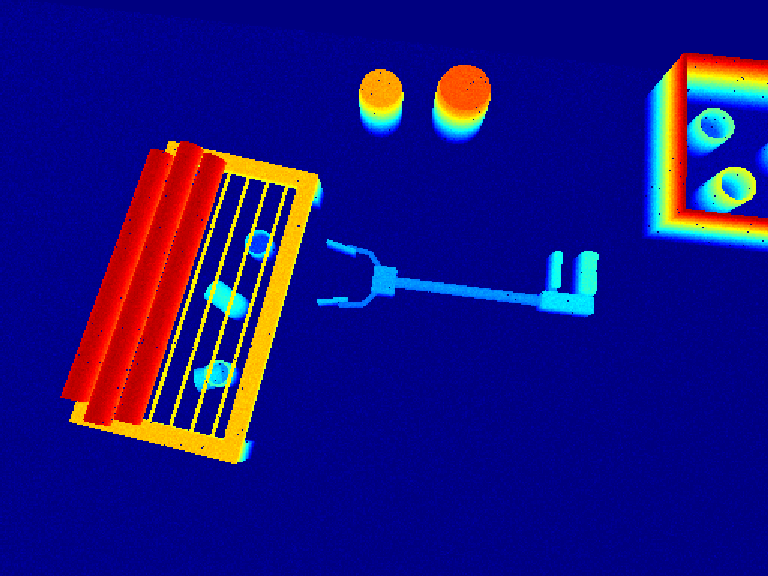

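View pics/side_z.png

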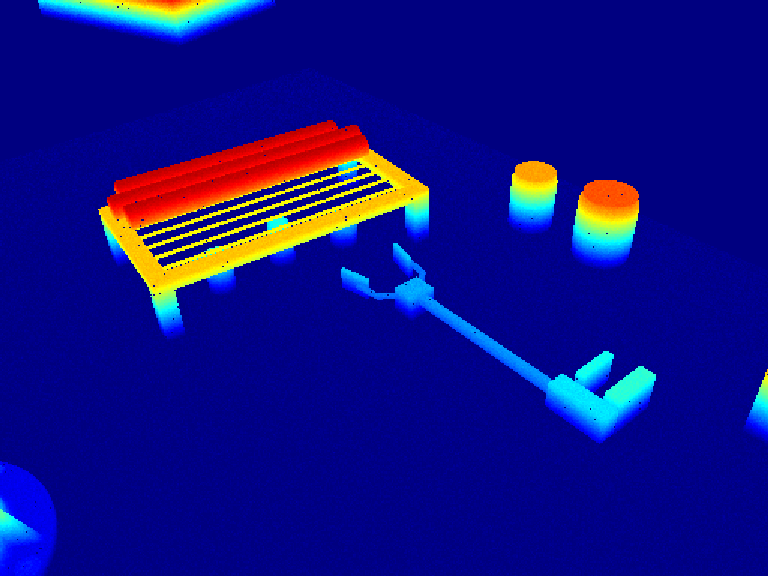

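```bash
cat >> h.py <<'E'
from scipy.optimize import least_squares
def circ(Q,R):
    f=lambda p:np.hypot(Q[:,0]-p[0],Q[:,1]-p[1])-R
    s=least_squares(f,Q.mean(0)+[0,0.005],loss='soft_l1',f_scale=0.002);return s.x,np.median(abs(s.fun))
def allcloud(tag):
    return {n:cloud(np.load(f"pics/{n}{tag}.npy"),imaging.camera_info(n)) for n in ["top","side"]}
E
python3 - <<'E'
from h import *
C=allcloud("0")
for n,P in C.items():
    F=P[np.isfinite(P[...,0])]
    m=(F[:,2]>.078)&(F[:,2]<.094)&(F[:,0]>.25)&(F[:,0]<.8)&(F[:,1]>.05)&(F[:,1]<.42)
    box=cv2.minAreaRect((F[m][:,:2]*1000).astype(np.float32));print(n,'rack',box,cv2.boxPoints(box).round(1).tolist())
    S=F[(F[:,2]>.006)&(F[:,2]<.06)&(F[:,1]>.1)&(F[:,1]<.26)]
    for nm,c,R,h in [('coup',(.605,.175),.02,.046),('mid',(.514,.185),.018,.06),('bot',(.42,.185),.018,.06)]:
        Q=S[(np.hypot(S[:,0]-c[0],S[:,1]-c[1])<.045)]
        print(nm,len(Q),'zmax',Q[:,2].max().round(3))
        for lo,hi in [(.006,.03),(.006,.05)]:
            K=Q[(Q[:,2]>lo)&(Q[:,2]<hi)]
            print('  ',len(K),K[:,:2].min(0).round(4),K[:,:2].max(0).round(4), circ(K[:,:2],R) if len(K)>5 else None)
    # reacher
    A=F[(F[:,0]>.45)&(F[:,0]<.7)&(F[:,1]<.08)&(F[:,1]>-.36)&(F[:,2]>.012)]
    sh=A[(A[:,1]>-.2)&(A[:,1]<-.04)]
    l=cv2.fitLine(sh[:,:2].astype(np.float32),cv2.DIST_HUBER,0,1e-4,1e-4).ravel();print('shaft',l,np.degrees(np.arctan2(l[1],l[0])))
    d=l[:2]*np.sign(l[1]);nrm=np.array([-d[1],d[0]])
    B=A[:,:2]@np.stack([d,nrm],1);o=l[2:]@nrm
    H=B[(B[:,0]<-.2)] if 0 else B
    t=(B[:,1]-o)
    h=(t<-.03)&(A[:,1]<-.2)&(A[:,2]>.045)
    print('along range',B[:,0].min(),B[:,0].max()); hh=np.sort(B[h,0]);print('handle along', hh[[0,len(hh)//20,-1]],np.histogram(hh,20), 't range',t[h].min(),t.max(), 'w at',t[A[:,1]<-.2].min())
    hd=(abs(t)<.01)&(A[:,1]>-.06);print('head along',np.histogram(B[hd,0],24))
    pd=A[:,1]>.02;print('pads',np.histogram(t[pd],20))
E
```

```text
top rack ((521.7911987304688, 223.4062042236328), (221.1555938720703, 400.7596435546875), 83.33396911621094) [[309.8999938964844, 136.8000030517578], [708.0, 90.30000305175781], [733.7000122070312, 310.0], [335.6000061035156, 356.5]]
coup 281 zmax 0.048
   186 [0.5898 0.149 ] [0.6274 0.1858] (array([0.6088748 , 0.16080946]), np.float64(0.005250307807340164))
   281 [0.5898 0.149 ] [0.6289 0.1883] (array([0.60846372, 0.16632488]), np.float64(0.003041903801418968))
mid 380 zmax 0.055
   36 [0.4928 0.1725] [0.5307 0.193 ] (array([0.51727781, 0.19054346]), np.float64(0.00025415044471473365))
   265 [0.4928 0.1723] [0.5473 0.229 ] (array([0.5190603 , 0.19313545]), np.float64(0.0028659554459895334))
bot 379 zmax 0.06
   42 [0.3964 0.1713] [0.4369 0.2265] (array([0.41901686, 0.18994289]), np.float64(9.561673294411141e-05))
   311 [0.3929 0.1712] [0.4369 0.2279] (array([0.4156875 , 0.20194631]), np.float64(0.005046272191216405))
shaft [ 0.01175539  0.9999309   0.5772845  -0.11999102] 89.32645
along range -0.3094077143001287 0.07965419277073296
handle along [-0.3086286  -0.30639049 -0.2470059
[... 3223 characters left out ...]
0.03678182, -0.03426048, -0.03173914, -0.0292178 ,
       -0.02669647, -0.02417513, -0.02165379, -0.01913245, -0.01661111,
       -0.01408977, -0.01156843, -0.00904709, -0.00652576, -0.00400442,
       -0.00148308,  0.00103826,  0.0035596 ,  0.00608094,  0.00860228]))
pads (array([ 46,  98,  53,   0,   0,   0,   0,   0,   0,   0,   0,   0,   0,
         0,   0,   0,   3,  31,  93, 126]), array([-0.04942975, -0.04476539, -0.04010103, -0.03543667, -0.03077231,
       -0.02610795, -0.02144359, -0.01677923, -0.01211487, -0.00745051,
       -0.00278615,  0.00187821,  0.00654257,  0.01120693,  0.01587129,
        0.02053565,  0.02520001,  0.02986437,  0.03452873,  0.03919309,
        0.04385745]))
```

Call:
{"op": "apply_moves", "data": {"moves": [[0.17, 0.166, 0, 0, 0, 0], [0.34, 0.332, 0, 0, 0, 0], [0.51, 0.498, 0, 0, 0, 0], [0.682, 0.665, 0, 0, 0, 0]]}}

```text
time_s: 0.65
tcp_pos: [0.3564, 0.4286, 0.2258]
eef_rot: [179.9, -0.0, -25.5]
contact_force: [0.6, 0.3, 0.5]
gripper_width: 0.0875
```

Call:
{"op": "apply_moves", "data": {"moves": [[0.17, 0.166, 0, 0, 0, 0], [0.34, 0.332, 0, 0, 0, 0], [0.51, 0.498, 0, 0, 0, 0], [0.682, 0.665, 0, 0, 0, 0]]}}

```text
time_s: 1.15
tcp_pos: [0.4225, 0.2483, 0.2261]
eef_rot: [179.9, -0.0, -25.5]
contact_force: [0.7, 0.6, -0.1]
gripper_width: 0.0878
```

Call:
{"op": "apply_moves", "data": {"moves": [[0.17, 0.166, 0, 0, 0, 0], [0.34, 0.332, 0, 0, 0, 0], [0.51, 0.498, 0, 0, 0, 0], [0.682, 0.665, 0, 0, 0, 0]]}}

```text
time_s: 1.65
tcp_pos: [0.4887, 0.0682, 0.2264]
eef_rot: [179.9, -0.0, -25.4]
contact_force: [1.4, 0.5, 0.3]
gripper_width: 0.0878
```

```bash
cat >> h.py <<'E'
from scipy.spatial.transform import Rotation as Ro
def mv(pos,yaw):
    s=status.get_state();R=Ro.from_euler('xyz',s['eef_rot'],degrees=True)
    T=Ro.from_euler('xyz',[180,0,yaw],degrees=True)
    t=R.inv().apply(np.array(pos)-s['tcp_pos'])/.2; w=(R.inv()*T).as_rotvec(degrees=True)/90
    print('move',t.round(3).tolist(),w.round(4).tolist())
    print('t',round(s['time_s'],2),'pos',s['tcp_pos'].round(4),s['eef_rot'].round(2),'j',s['joints'].round(1),'F',s['contact_force'].round(1),'w',round(s['gripper_width'],4))
E
python3 -c "
from h import *
mv([.6202,-.2845,.2],-.75)"
```

```text
move [1.351, 1.31, 0.134] [0.0008, 0.0, -0.2744]
t 1.65 pos [0.4887 0.0682 0.2264] [ 1.7993e+02 -1.0000e-02 -2.5450e+01] j [ 30.9   3.3 -21.6   0.1 -65.2  33.7] F [1.4 0.5 0.3] w 0.0878
```

Call:
{"op": "apply_moves", "data": {"moves": [[0.17, 0.166, 0, 0, 0, -0.05], [0.34, 0.332, 0, 0, 0, -0.1], [0.51, 0.498, 0, 0, 0, -0.15], [0.682, 0.665, 0, 0, 0, -0.2], [0.9, 0.88, 0, 0, 0, -0.274]]}}

```text
time_s: 2.28
tcp_pos: [0.576, -0.1693, 0.2267]
eef_rot: [179.9, 0.0, -0.5]
contact_force: [0.4, 0.9, 0.9]
gripper_width: 0.0877
```

```bash
python3 -c "
from h import *
mv([.6202,-.2845,.15],-.75)"
```

```text
move [0.226, 0.574, 0.384] [0.0006, 0.0001, 0.0024]
t 2.27 pos [ 0.576  -0.1693  0.2267] [ 1.7994e+02  1.0000e-02 -5.4000e-01] j [  2.3  13.6  -9.2   0.1 -67.3  87.2] F [0.4 0.9 0.9] w 0.0877
```

Call:
{"op": "apply_moves", "data": {"moves": [[0.07, 0.19, 0.12, 0, 0, 0], [0.15, 0.38, 0.25, 0, 0, 0], [0.226, 0.574, 0.384, 0, 0, 0.002], [0.226, 0.574, 0.384, 0, 0, 0.002]]}}

```text
time_s: 2.78
tcp_pos: [0.6186, -0.2867, 0.1457]
eef_rot: [-180.0, 0.4, -0.9]
contact_force: [-1.0, 0.8, -1.0]
gripper_width: 0.0874
```

```bash
python3 - <<'E'
from h import *
ci=imaging.camera_info("wrist")
p,d=imaging.capture("wrist");cv2.imwrite("pics/w1.png",p);np.save("pics/w1.npy",d)
P=cloud(d,ci);
mv([.6202,-.2845,.012],-.75)
F=P[np.isfinite(P[...,0])];A=F[(F[:,2]>.045)&(F[:,2]<.056)&(F[:,0]>.5)&(F[:,0]<.7)&(F[:,1]<-.2)&(F[:,1]>-.36)]
print(len(A))
h=A[A[:,0]>.6]
print(np.histogram(h[:,1],24)); print(A.min(0),A.max(0))
E
```

```text
move [0.008, -0.006, 0.678] [0.0002, 0.0025, -0.001]
t 2.83 pos [ 0.6191 -0.2857  0.1476] [179.98   0.23  -0.84] j [ -8.4  24.4  -4.1   0.1 -61.7  97.5] F [ 0.4  0.8 -0. ] w 0.0879
2273
(array([109, 174, 179, 176, 165, 141, 177, 176, 113,   0,   0,   0,   0,
         0,   0,   0,   0,   0,   0, 101, 150, 158, 151, 119]), array([-0.31666874, -0.31406388, -0.31145902, -0.30885416, -0.3062493 ,
       -0.30364444, -0.30103958, -0.29843472, -0.29582986, -0.293225  ,
       -0.29062013, -0.28801527, -0.28541041, -0.28280555, -0.28020069,
       -0.27759583, -0.27499097, -0.27238611, -0.26978125, -0.26717639,
       -0.26457153, -0.26196667, -0.25936181, -0.25675695, -0.25415209]))
[ 0.58745079 -0.31666874  0.04501319] [ 0.65516041 -0.25415209  0.05332078]
```

View pics/w1.png

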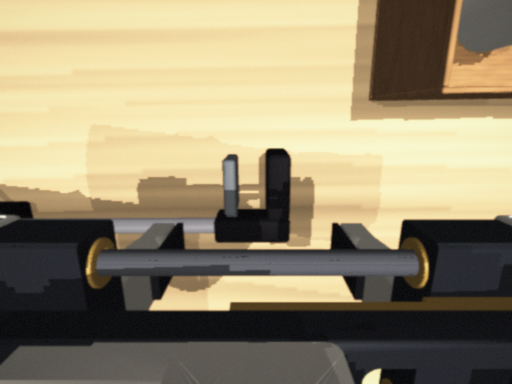

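Call:
{"op": "apply_moves", "data": {"moves": [[0.01, 0, 0.15, 0, 0.0025, 0], [0.01, 0, 0.3, 0, 0.0025, 0], [0.01, 0, 0.45, 0, 0.0025, 0], [0.01, 0, 0.58, 0, 0.0025, 0], [0.01, 0, 0.64, 0, 0.0025, 0], [0.01, 0, 0.67, 0, 0.0025, 0], [0.01, 0, 0.67, 0, 0.0025, 0]]}}

```text
time_s: 3.7
tcp_pos: [0.621, -0.2856, 0.0143]
eef_rot: [180.0, -0.0, -0.8]
contact_force: [-0.2, 0.3, 0.3]
gripper_width: 0.0874
```

Call:
{"op": "apply_moves", "data": {"moves": [[0, 0, 0, 0, 0, 0], [0, 0, 0, 0, 0, 0], [0, 0, 0, 0, 0, 0], [0, 0, 0, 0, 0, 0]], "hand": -0.3, "grip_force": 15}}

```text
time_s: 4.2
tcp_pos: [0.6213, -0.286, 0.0147]
eef_rot: [179.9, -0.1, -0.8]
contact_force: [-0.0, -1.6, 0.9]
gripper_width: 0.0583
```

```bash
cat > look.py <<'E'
import sys
from h import *
tag=sys.argv[1]
for n in ["top","side"]:
    p,d=imaging.capture(n);cv2.imwrite(f"pics/{n}{tag}.png",p);np.save(f"pics/{n}{tag}.npy",d)
C=allcloud(tag)
a=cv2.imread(f"pics/top{tag}.png")[90:310,90:410];b=cv2.imread(f"pics/side{tag}.png")[80:310,60:450]
cv2.imwrite(f"pics/top{tag}z.png",cv2.resize(a,None,fx=2.4,fy=2.4,interpolation=cv2.INTER_CUBIC))
cv2.imwrite(f"pics/side{tag}z.png",cv2.resize(b,None,fx=2,fy=2,interpolation=cv2.INTER_CUBIC))
mv([.6202,-.2845,.012],-.75)
E
python3 look.py 1
```

```text
move [-0.006, -0.008, 0.014] [0.0007, -0.0009, -0.0007]
t 4.3 pos [ 0.6213 -0.2861  0.0147] [ 1.7994e+02 -9.0000e-02 -8.2000e-01] j [ -8.4  31.9 -11.3   0.1 -46.7  97.5] F [-0.2 -2.8  2.6] w 0.0578
```

View pics/side1z.png

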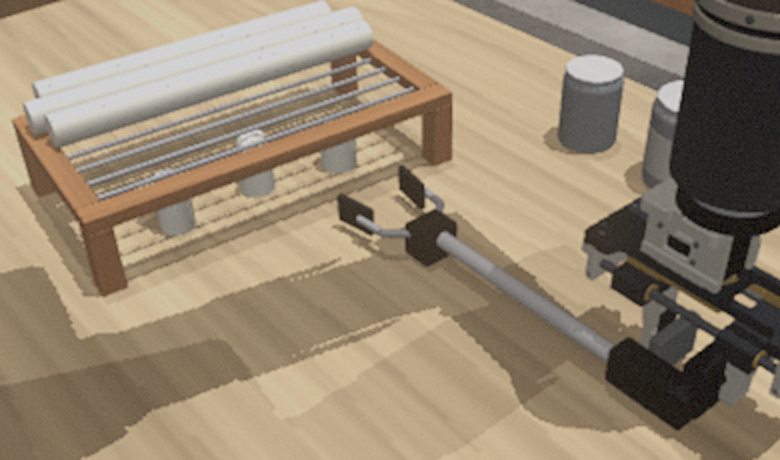

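View pics/top1z.png

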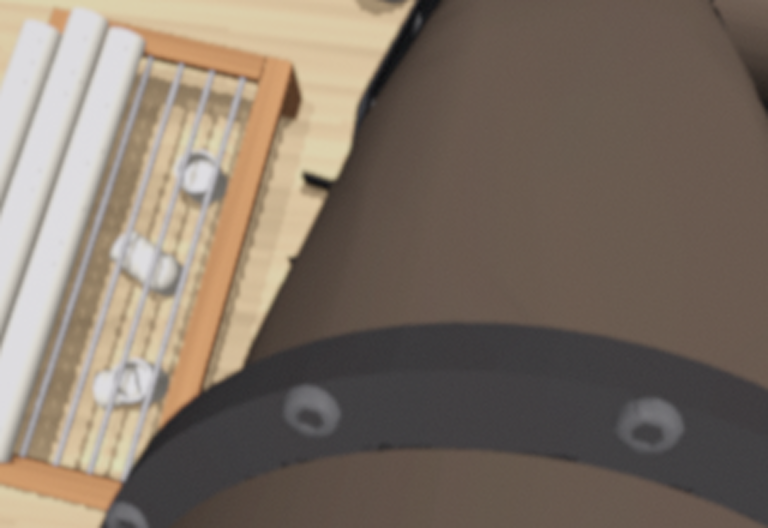

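```bash
cat > jaw.py <<'E'
import sys
from h import *
F=allcloud(sys.argv[1])['side'];F=F[np.isfinite(F[...,0])]
A=F[(F[:,0]>.5)&(F[:,0]<.7)&(F[:,1]>.0)&(F[:,1]<.1)&(F[:,2]>.012)&(F[:,2]<.045)]
sh=F[(F[:,0]>.5)&(F[:,0]<.65)&(F[:,1]>-.16)&(F[:,1]<-.04)&(F[:,2]>.026)&(F[:,2]<.045)]
l=cv2.fitLine(sh[:,:2].astype(np.float32),cv2.DIST_HUBER,0,1e-4,1e-4).ravel();print('shaft',l,len(sh))
P=A[A[:,1]>.035]
for nm,Q in(('L',P[P[:,0]<.582]),('R',P[P[:,0]>=.582])): print(nm,len(Q),Q.min(0).round(4),Q.max(0).round(4),np.median(Q,0).round(4))
E
python3 jaw.py 0;python3 jaw.py 1
```

```text
shaft [ 0.00277038 -0.9999962   0.5750706  -0.09747597] 461
L 204 [0.533  0.0351 0.0127] [0.5485 0.0752 0.0422] [0.5369 0.0552 0.031 ]
R 228 [0.6138 0.0354 0.0121] [0.7    0.0996 0.0448] [0.6229 0.0679 0.0291]
shaft [ 0.0125526   0.9999212   0.5747552  -0.09446326] 469
L 218 [0.537  0.035  0.0125] [0.5513 0.0792 0.0417] [0.5423 0.0571 0.0307]
R 254 [0.6089 0.035  0.0121] [0.6999 0.0999 0.045 ] [0.6168 0.0666 0.0294]
```

Call:
{"op": "apply_moves", "data": {"moves": [[0.005, -0.025, 0, 0, 0, 0], [0.018, -0.05, 0, 0, 0, 0], [0.033, -0.076, 0, 0, 0, 0], [0.048, -0.102, 0, 0, 0, 0], [0.063, -0.128, 0, 0, 0, 0], [0.078, -0.154, 0, 0, 0, 0], [0.094, -0.18, 0, 0, 0, 0], [0.11, -0.205, 0, 0, 0, 0], [0.125, -0.23, 0, 0, 0, 0], [0.14, -0.255, 0, 0, 0, 0], [0.15, -0.28, 0, 0, 0, 0], [0.156, -0.302, 0, 0, 0, 0]]}}

```text
time_s: 5.8
tcp_pos: [0.6536, -0.2258, 0.0147]
eef_rot: [179.9, -0.1, -0.8]
contact_force: [-0.1, -2.6, 2.5]
gripper_width: 0.0574
```

```bash
python3 look.py 2; python3 jaw.py 2
```

```text
move [-0.164, 0.298, 0.013] [0.0005, -0.0013, -0.0005]
t 5.9 pos [ 0.6538 -0.2253  0.0147] [ 1.7996e+02 -1.2000e-01 -8.0000e-01] j [ -2.9  32.4 -10.2   0.1 -47.2  92.1] F [0.2 1.1 3.2] w 0.057
shaft [ 0.01123996  0.9999368   0.60680085 -0.10803726] 450
L 82 [0.5696 0.0641 0.0123] [0.5819 0.0997 0.0409] [0.5764 0.0868 0.03  ]
R 434 [0.5823 0.0351 0.0123] [0.6999 0.0999 0.0444] [0.6188 0.0596 0.033 ]
```

View pics/side2z.png

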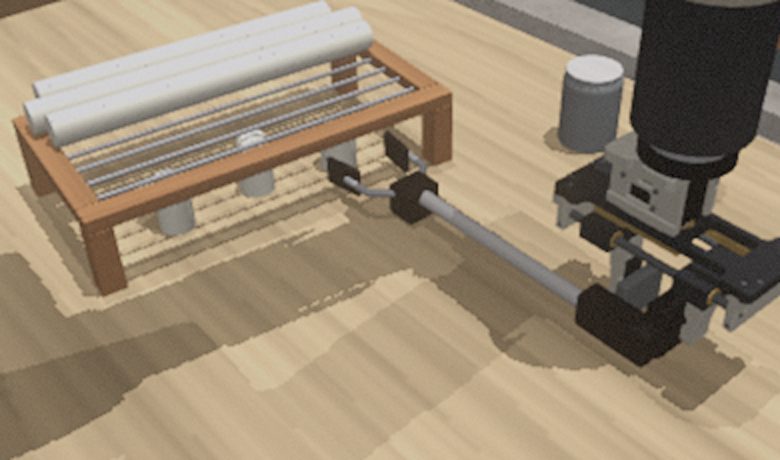

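View pics/top2z.png

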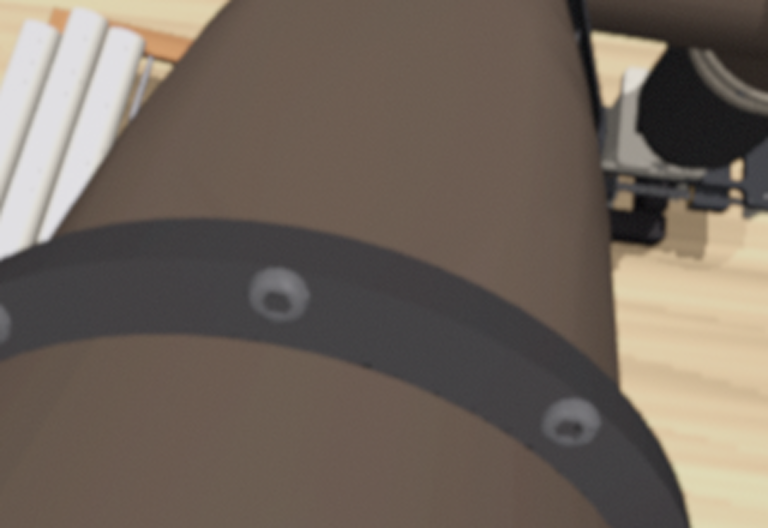

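Call:
{"op": "apply_moves", "data": {"moves": [[-0.003, -0.02, 0, 0, 0, 0], [-0.006, -0.04, 0, 0, 0, 0], [-0.006, -0.06, 0, 0, 0, 0], [-0.006, -0.08, 0, 0, 0, 0], [-0.006, -0.1, 0, 0, 0, 0], [-0.006, -0.12, 0, 0, 0, 0], [-0.006, -0.14, 0, 0, 0, 0], [-0.006, -0.16, 0, 0, 0, 0], [-0.006, -0.18, 0, 0, 0, 0], [-0.006, -0.2, 0, 0, 0, 0], [-0.006, -0.215, 0, 0, 0, 0], [-0.006, -0.23, 0, 0, 0, 0]]}}

```text
time_s: 7.4
tcp_pos: [0.6533, -0.1791, 0.0147]
eef_rot: [180.0, -0.1, -0.8]
contact_force: [0.3, -2.9, 1.3]
gripper_width: 0.057
```

```bash
python3 look.py 3; python3 - <<'E'
from h import *
p=cv2.imread("pics/side3.png");cv2.imwrite("pics/side3y.png",cv2.resize(p[110:210,170:320],None,fx=5,fy=5,interpolation=cv2.INTER_CUBIC))
F=allcloud('3')['side'];F=F[np.isfinite(F[...,0])]
S=F[(F[:,2]>.006)&(F[:,2]<.05)&(F[:,1]>.1)&(F[:,1]<.26)]
for c in [(.517,.19),(.419,.19)]:
    print(circ(S[np.hypot(S[:,0]-c[0],S[:,1]-c[1])<.035][:,:2],.018))
L=F[(F[:,2]>.012)&(F[:,2]<.041)&(F[:,1]>.1)&(F[:,1]<.2)&(F[:,0]>.555)&(F[:,0]<.66)]
print(L.min(0),L.max(0))
sh=F[(F[:,0]>.5)&(F[:,0]<.65)&(F[:,1]>-.12)&(F[:,1]<.03)&(F[:,2]>.026)&(F[:,2]<.045)]
print(cv2.fitLine(sh[:,:2].astype(np.float32),cv2.DIST_HUBER,0,1e-4,1e-4).ravel())
E
```

```text
move [-0.158, 0.531, 0.013] [0.0003, -0.0014, -0.0004]
t 7.5 pos [ 0.6533 -0.1788  0.0147] [ 1.7997e+02 -1.2000e-01 -7.9000e-01] j [  1.2  31.4 -12.3   0.  -46.2  88. ] F [ 0.1 -0.5  2.4] w 0.0573
(array([0.51765216, 0.19209749]), np.float64(0.0008324119269611449))
(array([0.419458  , 0.19095781]), np.float64(0.0007290739113914244))
[0.56945977 0.10003228 0.01214959] [0.65427718 0.18598172 0.04096247]
[ 0.00401813  0.99999195  0.6056915  -0.05610183]
```

View pics/side3y.png

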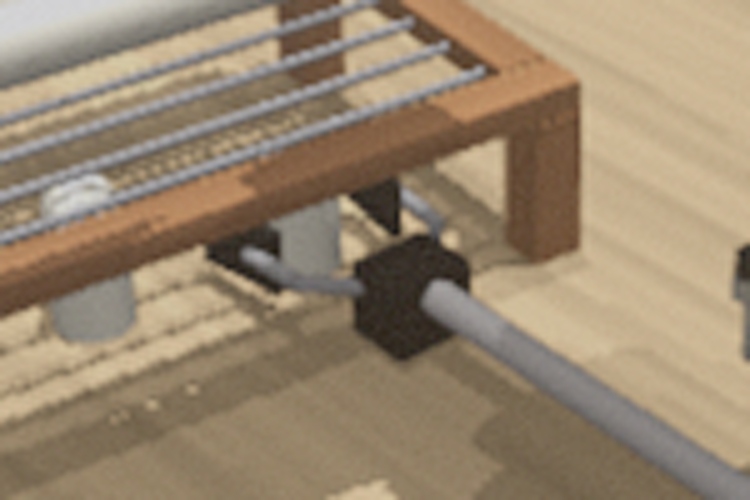

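Call:
{"op": "apply_moves", "data": {"moves": [[0, 0, 0, 0, 0, 0], [0, 0, 0, 0, 0, 0]], "hand": -0.15, "grip_force": 30}}

```text
time_s: 7.75
tcp_pos: [0.6533, -0.1789, 0.0147]
eef_rot: [180.0, -0.1, -0.8]
contact_force: [0.3, -2.9, 2.0]
gripper_width: 0.0506
```

Call:
{"op": "apply_moves", "data": {"moves": [[0, 0, 0, 0, 0, 0], [0, 0, 0, 0, 0, 0]], "hand": -0.03, "grip_force": 30}}

```text
time_s: 8.0
tcp_pos: [0.6532, -0.1791, 0.0147]
eef_rot: [180.0, -0.1, -0.8]
contact_force: [-0.3, -2.8, 2.3]
gripper_width: 0.0455
```

Call:
{"op": "apply_moves", "data": {"moves": [[0, 0, 0, 0, 0, 0], [0, 0, 0, 0, 0, 0], [0, 0, 0, 0, 0, 0], [0, 0, 0, 0, 0, 0], [0, 0, 0, 0, 0, 0]], "hand": 0.4, "grip_force": 30}}

```text
time_s: 8.62
tcp_pos: [0.6532, -0.1791, 0.0147]
eef_rot: [180.0, -0.1, -0.8]
contact_force: [0.2, -3.2, 2.7]
gripper_width: 0.0442
```

```bash
python3 look.py 4; python3 - <<'E'
from h import *
p=cv2.imread("pics/side4.png");cv2.imwrite("pics/side4y.png",cv2.resize(p[110:210,170:320],None,fx=5,fy=5,interpolation=cv2.INTER_CUBIC))
E
```

```text
move [-0.158, 0.529, 0.014] [0.0004, -0.0013, -0.0004]
t 8.72 pos [ 0.6532 -0.1791  0.0147] [ 1.7996e+02 -1.2000e-01 -7.9000e-01] j [  1.1  31.4 -12.3   0.1 -46.3  88. ] F [ 0.2 -2.8  2.4] w 0.0444
```

View pics/side4y.png

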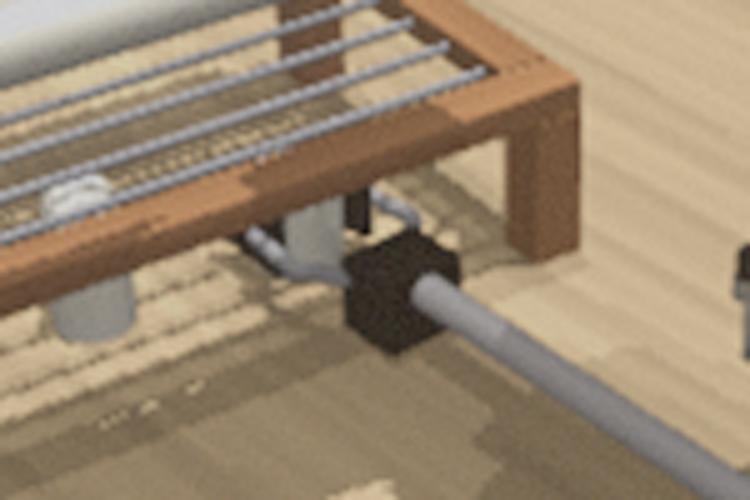

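Call:
{"op": "apply_moves", "data": {"moves": [[0, 0, 0, 0, 0, 0], [0, 0, 0, 0, 0, 0], [0, 0, 0, 0, 0, 0], [0, 0, 0, 0, 0, 0]], "hand": 0.4, "grip_force": 45}}

```text
time_s: 9.22
tcp_pos: [0.6532, -0.1791, 0.0147]
eef_rot: [180.0, -0.1, -0.8]
contact_force: [-0.3, -3.1, 3.4]
gripper_width: 0.0436
```

Call:
{"op": "apply_moves", "data": {"moves": [[0, 0, 0, 0, 0, 0], [0, 0, 0, 0, 0, 0], [0, 0, 0, 0, 0, 0], [0, 0, 0, 0, 0, 0]], "hand": 1, "grip_force": 60}}

```text
time_s: 9.72
tcp_pos: [0.6532, -0.1791, 0.0147]
eef_rot: [180.0, -0.1, -0.8]
contact_force: [-0.5, -3.0, 3.0]
gripper_width: 0.0427
```

```bash
python3 look.py 5; python3 - <<'E'
from h import *
p=cv2.imread("pics/side5.png");cv2.imwrite("pics/side5y.png",cv2.resize(p[180:300,320:470],None,fx=5,fy=5,interpolation=cv2.INTER_CUBIC))
cv2.imwrite("pics/side5x.png",cv2.resize(p[110:210,170:320],None,fx=5,fy=5,interpolation=cv2.INTER_CUBIC))
ci=imaging.camera_info("wrist")
p,d=imaging.capture("wrist");cv2.imwrite("pics/w5.png",p)
P=cloud(d,ci);F=P[np.isfinite(P[...,0])];A=F[(F[:,2]>.043)&(F[:,2]<.056)&(F[:,0]>.63)&(F[:,0]<.72)&(F[:,1]<-.1)&(F[:,1]>-.26)]
print(np.histogram(A[:,1],24))
E
```

```text
move [-0.158, 0.529, 0.014] [0.0004, -0.0013, -0.0005]
t 9.82 pos [ 0.6532 -0.1791  0.0147] [ 1.7997e+02 -1.2000e-01 -7.9000e-01] j [  1.1  31.4 -12.3   0.1 -46.3  88. ] F [-0.3 -3.8  3.6] w 0.0428
(array([ 36,  48,  45,  38,  93, 418, 490, 515, 514, 469, 512, 493,  46,
         0,   0, 303, 429, 427, 391, 140,  41,  46,  42,  33]), array([-0.21443296, -0.21141783, -0.20840269, -0.20538755, -0.20237242,
       -0.19935728, -0.19634215, -0.19332701, -0.19031187, -0.18729674,
       -0.1842816 , -0.18126646, -0.17825133, -0.17523619, -0.17222106,
       -0.16920592, -0.16619078, -0.16317565, -0.16016051, -0.15714537,
       -0.15413024, -0.1511151 , -0.14809997, -0.14508483, -0.14206969]))
```

View pics/side5y.png

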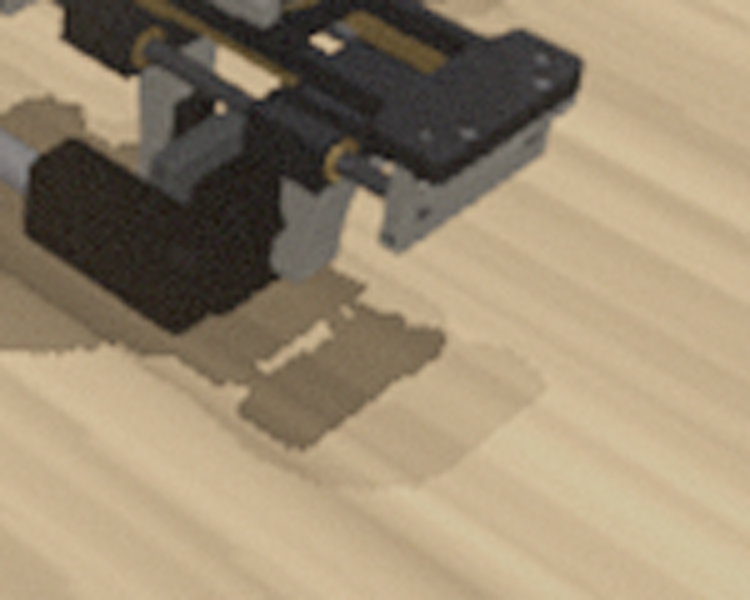

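View pics/w5.png

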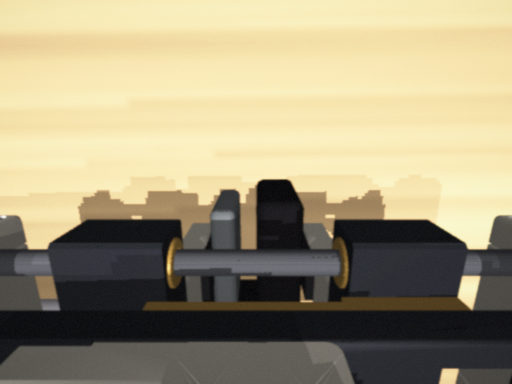

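View pics/side5x.png

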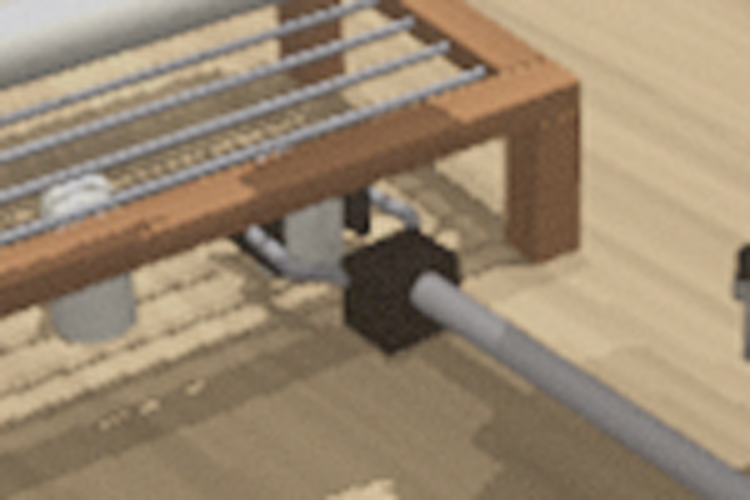

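Call:
{"op": "apply_moves", "data": {"moves": [[0, 0, 0, 0, 0, 0], [0, 0, 0, 0, 0, 0], [0, 0, 0, 0, 0, 0], [0, 0, 0, 0, 0, 0], [0, 0, 0, 0, 0, 0], [0, 0, 0, 0, 0, 0], [0, 0, 0, 0, 0, 0], [0, 0, 0, 0, 0, 0]], "hand": 1, "grip_force": 60}}

```text
time_s: 10.88
tcp_pos: [0.6532, -0.1791, 0.0147]
eef_rot: [180.0, -0.1, -0.8]
contact_force: [-0.1, -3.1, 3.6]
gripper_width: 0.0429
```

```bash
python3 - <<'E'
from h import *
s=status.get_state()
for k in range(1):
    ci=imaging.camera_info("wrist")
    p,d=imaging.capture("wrist");np.save("pics/w6.npy",d)
    P=cloud(d,ci)
    for v in range(196,222,3):
        row=P[v,170:350]
        m=(row[:,2]>.042)&(row[:,2]<.057)
        u=np.where(m)[0]
        if len(u): 
            g=np.split(u,np.where(np.diff(u)>1)[0]+1)
            print(v,[(a[0]+170,a[-1]+170,row[a[0],1].round(4),row[a[-1],1].round(4),np.median(row[a,0]).round(4),np.median(row[a,2]).round(4)) for a in g if len(a)>3])
d=np.load("pics/w1.npy")
E
```

```text
196 []
199 [(np.int64(259), np.int64(300), np.float64(-0.1794), np.float64(-0.1987), np.float64(0.6873), np.float64(0.046))]
202 [(np.int64(258), np.int64(301), np.float64(-0.1789), np.float64(-0.1986), np.float64(0.6865), np.float64(0.0482))]
205 [(np.int64(257), np.int64(302), np.float64(-0.1784), np.float64(-0.1987), np.float64(0.6855), np.float64(0.05))]
208 [(np.int64(214), np.int64(221), np.float64(-0.1578), np.float64(-0.1614), np.float64(0.6825), np.float64(0.0436)), (np.int64(223), np.int64(231), np.float64(-0.1623), np.float64(-0.166), np.float64(0.6823), np.float64(0.0433)), (np.int64(257), np.int64(303), np.float64(-0.1784), np.float64(-0.1994), np.float64(0.6843), np.float64(0.0502))]
211 [(np.int64(212), np.int64(234), np.float64(-0.1574), np.float64(-0.1675), np.float64(0.6818), np.float64(0.046)), (np.int64(257), np.int64(303), np.float64(-0.1784), np.float64(-0.1994), np.float64(0.6831), np.float64(0.0511))]
214 [(np.int64(211), np.int64(236), np.float64(-0.1567), np.float64(-0.1683), np.float64(0.6807), np.float64(0.0473)), (np.int64(257), np.int64(303), np.float64(-0.1784), np.float64(-0.1995), np.float64(0.6816), np.float64(0.0509))]
217 [(np.int64(211), np.int64(235), np.float64(-0.157), np.float64(-0.168), np.float64(0.6794), np.float64(0.0476)), (np.int64(257), np.int64(303), np.float64(-0.1784), np.float64(-0.1996), np.float64(0.6801), np.float64(0.0506))]
220 [(np.int64(214), np.int64(236), np.float64(-0.1584), np.float64(-0.1682), np.float64(0.6781), np.float64(0.048)), (np.int64(257), np.int64(303), np.float64(-0.1783), np.float64(-0.1996), np.float64(0.6786), np.float64(0.0505))]
```

```bash
python3 - <<'E'
import cv2
p=cv2.imread("pics/w5.png");cv2.imwrite("pics/w5z.png",cv2.resize(p[170:320,160:360],None,fx=4,fy=4,interpolation=cv2.INTER_CUBIC))
E
```

```text
(no output)
```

View pics/w5z.png

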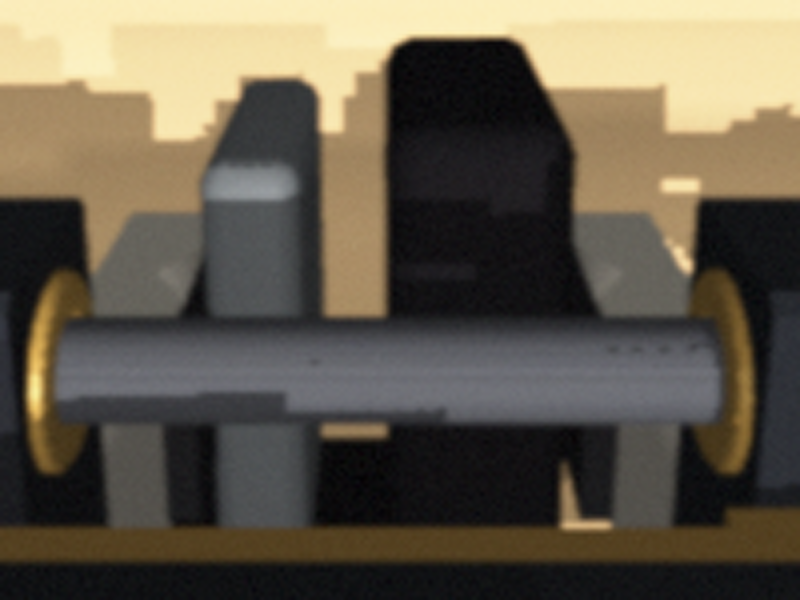

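Call:
{"op": "apply_moves", "data": {"moves": [[0, 0, 0, 0, 0, 0], [0, 0, 0, 0, 0, 0], [0, 0, 0, 0, 0, 0]], "hand": -0.2, "grip_force": 60}}

```text
time_s: 11.3
tcp_pos: [0.6534, -0.1786, 0.0147]
eef_rot: [180.0, -0.1, -0.8]
contact_force: [0.4, 4.2, 2.7]
gripper_width: 0.0524
```

Call:
{"op": "apply_moves", "data": {"moves": [[0, 0, 0, 0, 0, 0], [0, 0, 0, 0, 0, 0], [0, 0, 0, 0, 0, 0], [0, 0, 0, 0, 0, 0]], "hand": 1, "grip_force": 60}}

```text
time_s: 11.8
tcp_pos: [0.6533, -0.179, 0.0147]
eef_rot: [180.0, -0.1, -0.8]
contact_force: [-1.3, -4.2, 4.2]
gripper_width: 0.0427
```

Call:
{"op": "apply_moves", "data": {"moves": [[0, 0.01, 0, 0, 0, 0], [0, 0.025, 0, 0, 0, 0], [0, 0.04, 0, 0, 0, 0], [0, 0.06, 0, 0, 0, 0], [0, 0.08, 0, 0, 0, 0], [0, 0.1, 0, 0, 0, 0], [0, 0.12, 0, 0, 0, 0], [0, 0.14, 0, 0, 0, 0], [0, 0.16, 0, 0, 0, 0], [0, 0.18, 0, 0, 0, 0], [0, 0.195, 0, 0, 0, 0], [0, 0.2, 0, 0, 0, 0]]}}

```text
time_s: 13.3
tcp_pos: [0.6527, -0.2191, 0.0147]
eef_rot: [180.0, -0.1, -0.8]
contact_force: [-0.0, 4.7, 4.6]
gripper_width: 0.0427
```

```bash
python3 look.py 7
```

```text
move [-0.158, 0.329, 0.014] [0.0004, -0.0014, -0.0005]
t 13.4 pos [ 0.6527 -0.2192  0.0147] [ 1.7996e+02 -1.2000e-01 -8.0000e-01] j [ -2.4  32.2 -10.7   0.  -47.   91.5] F [0.  2.7 3.2] w 0.0428
```

View pics/side7z.png

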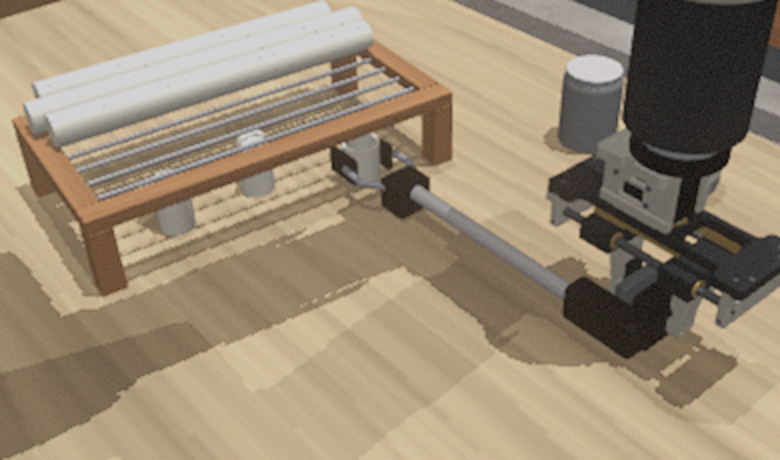

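The coupling follows in the jaws and stands upright (about pixel 362,158). I'll continue drawing it out.

Call:
{"op": "apply_moves", "data": {"moves": [[0, 0.02, 0, 0, 0, 0], [0, 0.045, 0, 0, 0, 0], [0, 0.075, 0, 0, 0, 0], [0, 0.105, 0, 0, 0, 0], [0, 0.135, 0, 0, 0, 0], [0, 0.165, 0, 0, 0, 0], [0, 0.195, 0, 0, 0, 0], [0, 0.225, 0, 0, 0, 0], [0, 0.255, 0, 0, 0, 0], [0, 0.28, 0, 0, 0, 0], [0, 0.3, 0, 0, 0, 0], [0, 0.31, 0, 0, 0, 0]]}}

```text
time_s: 14.9
tcp_pos: [0.6517, -0.2814, 0.0147]
eef_rot: [180.0, -0.1, -0.8]
contact_force: [-0.5, 5.4, 4.9]
gripper_width: 0.0428
```

Call:
{"op": "apply_moves", "data": {"moves": [[0, 0.02, 0, 0, 0, 0], [0, 0.045, 0, 0, 0, 0], [0, 0.075, 0, 0, 0, 0], [0, 0.1, 0, 0, 0, 0], [0, 0.125, 0, 0, 0, 0], [0, 0.145, 0, 0, 0, 0], [0, 0.16, 0, 0, 0, 0], [0, 0.165, 0, 0, 0, 0], [0, 0.165, 0, 0, 0, 0]]}}

```text
time_s: 16.02
tcp_pos: [0.6512, -0.3146, 0.0147]
eef_rot: [180.0, -0.1, -0.8]
contact_force: [0.4, 2.5, 4.0]
gripper_width: 0.0426
```

```bash
python3 look.py 8
```

```text
move [-0.157, -0.148, 0.013] [0.0006, -0.0013, -0.0006]
t 16.12 pos [ 0.6513 -0.3146  0.0148] [ 1.7995e+02 -1.1000e-01 -8.0000e-01] j [-10.4  34.8  -5.6   0.  -49.5  99.6] F [0.2 2.9 3.8] w 0.0428
```

View pics/side8z.png

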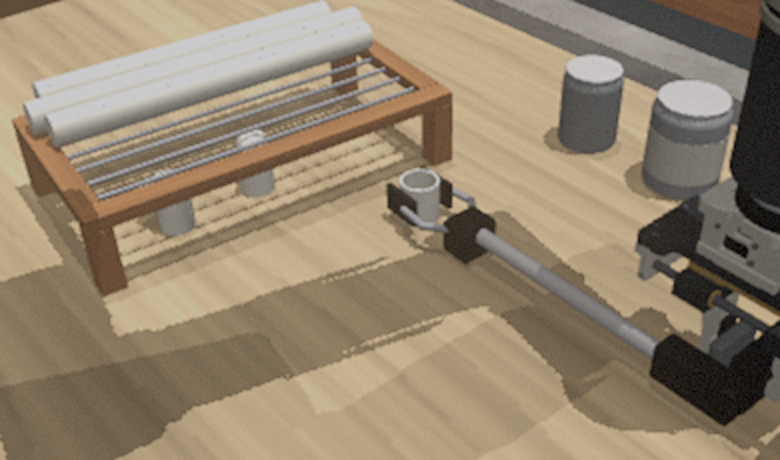

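View pics/top8z.png

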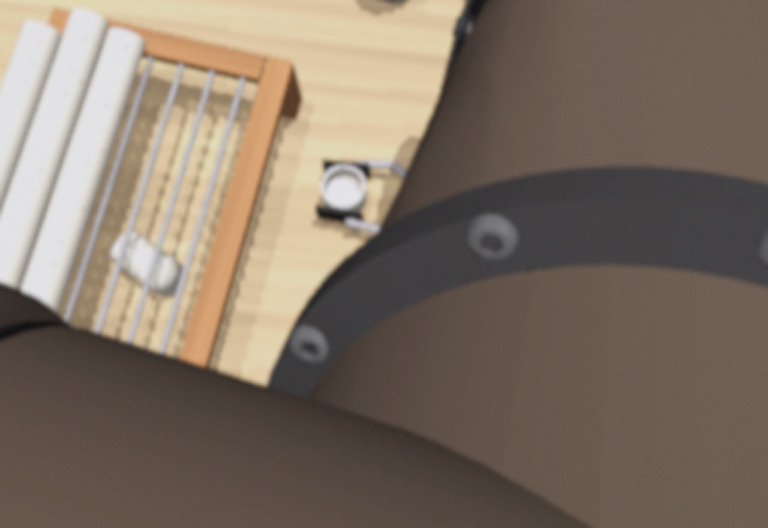

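Call:
{"op": "apply_moves", "data": {"moves": [[0, 0, 0, 0, 0, 0], [0, 0, 0, 0, 0, 0]], "hand": -0.05, "grip_force": 30}}

```text
time_s: 16.38
tcp_pos: [0.6513, -0.3147, 0.0147]
eef_rot: [179.9, -0.1, -0.8]
contact_force: [0.5, 3.0, 1.7]
gripper_width: 0.0459
```

Call:
{"op": "apply_moves", "data": {"moves": [[0, 0, 0, 0, 0, 0], [0, 0, 0, 0, 0, 0]], "hand": -0.2}}

```text
time_s: 16.62
tcp_pos: [0.6513, -0.3147, 0.0147]
eef_rot: [179.9, -0.1, -0.8]
contact_force: [0.4, 3.3, 2.8]
gripper_width: 0.0521
```

Call:
{"op": "apply_moves", "data": {"moves": [[0, 0, 0, 0, 0, 0], [0, 0, 0, 0, 0, 0], [0, 0, 0, 0, 0, 0]], "hand": -0.4}}

```text
time_s: 17.0
tcp_pos: [0.6513, -0.3147, 0.0147]
eef_rot: [179.9, -0.1, -0.8]
contact_force: [-0.4, 3.7, 3.2]
gripper_width: 0.0614
```

Call:
{"op": "apply_moves", "data": {"moves": [[0, 0, 0, 0, 0, 0], [0, 0, 0, 0, 0, 0], [0, 0, 0, 0, 0, 0], [0, 0, 0, 0, 0, 0], [0, 0, 0, 0, 0, 0]], "hand": -1}}

```text
time_s: 17.62
tcp_pos: [0.6513, -0.3148, 0.0146]
eef_rot: [179.9, -0.1, -0.8]
contact_force: [0.0, 0.0, 0.8]
gripper_width: 0.0877
```

```bash
python3 look.py 9; python3 - <<'E'
from h import *
ci=imaging.camera_info("wrist")
p,d=imaging.capture("wrist");cv2.imwrite("pics/w9.png",p)
E
```

```text
move [-0.158, -0.149, 0.013] [0.0008, -0.0013, -0.0003]
t 17.73 pos [ 0.6513 -0.3147  0.0147] [ 1.7992e+02 -1.1000e-01 -7.8000e-01] j [-10.4  34.8  -5.6   0.1 -49.5  99.6] F [-0.7 -0.3  0.5] w 0.0878
```

View pics/side9z.png

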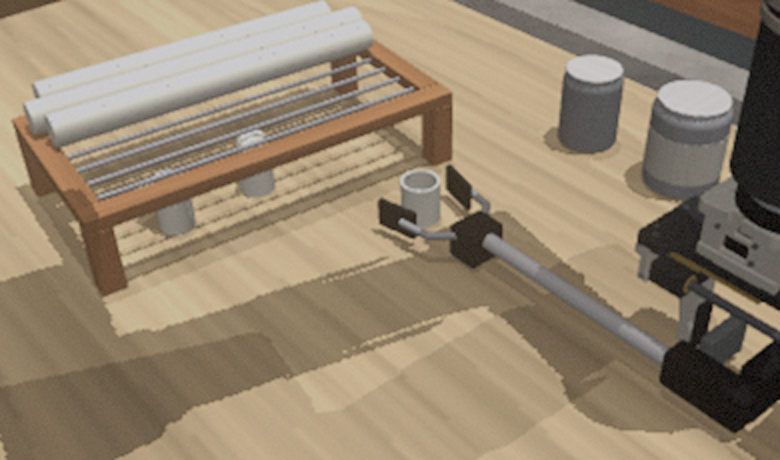

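View pics/w9.png

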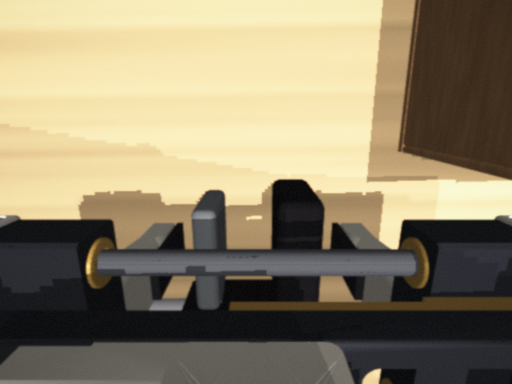

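Jaws open, the coupling stands free, and the fingers are off the handle. I'll lift straight up and check.

Call:
{"op": "apply_moves", "data": {"moves": [[0, 0, -0.05, 0, 0, 0], [0, 0, -0.12, 0, 0, 0], [0, 0, -0.22, 0, 0, 0], [0, 0, -0.35, 0, 0, 0], [0, 0, -0.5, 0, 0, 0], [0, 0, -0.65, 0, 0, 0], [0, 0, -0.75, 0, 0, 0], [0, 0, -0.75, 0, 0, 0]]}}

```text
time_s: 18.77
tcp_pos: [0.6523, -0.3149, 0.1687]
eef_rot: [179.8, -0.4, -0.8]
contact_force: [0.3, 0.4, 0.1]
gripper_width: 0.0874
```

```bash
python3 look.py 10; python3 - <<'E'
from h import *
F=allcloud('10')['side'];F=F[np.isfinite(F[...,0])]
S=F[(F[:,2]>.006)&(F[:,2]<.05)&(F[:,1]>.1)&(F[:,1]<.26)]
for c in [(.517,.19),(.419,.19)]: print(circ(S[np.hypot(S[:,0]-c[0],S[:,1]-c[1])<.035][:,:2],.018))
K=F[(F[:,2]>.041)&(F[:,2]<.048)&(F[:,0]>.58)&(F[:,0]<.65)&(F[:,1]>0)&(F[:,1]<.085)]
print(len(K),K.min(0),K.max(0),circ(K[:,:2],.018))
E
```

```text
move [-0.158, -0.148, 0.767] [0.0008, -0.0019, -0.0004]
t 18.88 pos [ 0.651  -0.3144  0.1655] [ 1.7993e+02 -1.7000e-01 -7.8000e-01] j [-10.4  27.    2.7   0.  -65.4  99.6] F [ 0.   0.7 -0.4] w 0.0878
(array([0.51753558, 0.19243659]), np.float64(0.001128619461025139))
(array([0.41963218, 0.19087893]), np.float64(0.0007779730859769178))
115 [0.59071692 0.01562111 0.04116422] [0.63160275 0.05576535 0.04723189] (array([0.61093886, 0.03539619]), np.float64(0.0009310997750165903))
```

View pics/side10z.png

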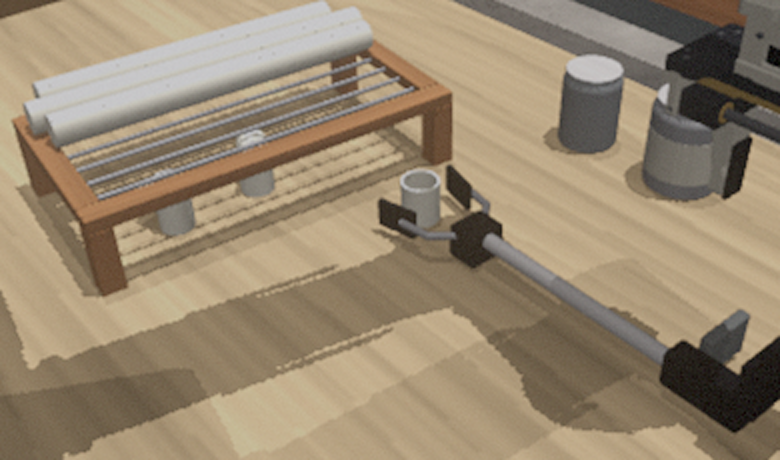

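```bash
python3 -c "
from plant import r
print(r.close_job())"
```

```text
the job is handed in; nothing more can be done
None
```

The coupling is out from under the rack, standing upright and released between the reacher's open jaws. I lightly squeezed handle and trigger, slid the open jaws in around the coupling, squeezed at the gripper's full 60 N and drew it out about 135 mm. Then I let go and lifted the hand clear, and handed in at about 19 s.

Last checks, from the side camera and the robot's readings:
- **Coupling:** its centre is at (0.611, 0.035), so its nearest edge is about 44 mm in front of the rack's front edge.
- **Tee and elbow:** their fitted positions are within 0.5 mm of where they started.
- **Robot:** nothing touches the gripper, and the contact force reads about zero.

**Check that disagreed:** under the full squeeze the fingers stopped at 42.7 mm over handle and trigger, not the stated 40 mm. The opening changed with force (44.3 mm at 30 N, 43.6 mm at 45 N, 42.7 mm at 60 N), and a second squeeze gave the same 42.7 mm. I take that as about 19 mm of the trigger's 22 mm travel, so I can't confirm it reached its stop. I never found out why. It was past the 16 mm where the jaws meet the coupling, and they held it all the way out.

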